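Mesh the brass gear with the gearbox spindle and hold it home

ROBOT

A 6-joint arm with a two-finger parallel gripper is mounted at the origin on the work surface. World frame = base frame: x ahead of the robot, y to its left, z up, the work surface at z = 0. Lengths are in m, angles in rad, forces in N, time in s.
With the tool pointing down it reaches from about 0.225 to 0.725 m from the base axis. Payload 3.1 kg.
Tool frame: the origin (TCP) lies at the very end of the fingers, on their centre line; the grasp point (between the pads) lies 19 mm behind it; y points along the fingers, z is the direction in which the jaws open and shut, and the axes are right-handed (so a half turn about y gives the same grasp; the last joint's range is limited). The gripper opens to 85 mm and grips with 20 to 120 N. Pads are 22 mm wide; open, the fingers measure 114 mm over their backs; the gripper's body (76 mm by 85 mm) begins 54 mm behind the grasp point. The pads swing forward as they close: fully open they stand 13 mm farther back than shut.
Start: joints at [1.162, 0.048, 0.099, 1.622, 0, 1.443], TCP at [0.145, 0.504, 0.231] pointing down, gripper open.
Joint ranges: [-2.91, 2.91], [-0.99, 1.94], [-1.21, 1.42], [-2.12, 2.29], [-1.49, 1.47], [-3.14, 3.14]. Speed limits (rad/s): [2.79, 2.79, 3.14, 3.14, 3.14, 3.14].

INTERFACE

Orientations are given as a unit quaternion [x, y, z, w].
In Python, from rig import * gives the robot as it stands.
- The arm moves only by the shell command python3 -m jog 'ROWS'. ROWS is JSON, one flat list of numbers, 5 for each row, row after row: the closure, from 0 (fully open) to 1 (shut), then the shift along the world's x, y, z in mm, then the turn about the world's z in units of 8 degrees (1.0 is 8 degrees). A call has 1 to 10 rows; each row shifts and turns the commanded pose from where the row before left it; what a row does not reach is not made up. A row lasts 1/8 s, in which the tool goes at most 62.5 mm and 10.7 degrees, less where a joint would pass 70% of its speed; a pose out of reach is approached as far as the arm can. A call is refused whole if a number of a shift passes 62.5 or a number of a turn 1, either way. A call with a gripper value outside its range is refused whole. The fingers move at their own pace and stop on an object; the grip force is fixed at half the most. Time passes only in rows, so rows that do not move let the fingers close. It gives the time, the measured TCP pose, the force and the opening at its end, in the units of the state.
- state(): the state, without advancing time (a new reading comes with each control period).
- read_camera(name): name is "scene" or "top" or "wrist"; returns (picture, depth): 480x640x3 uint8, red, green, blue; 480x640 float32, m along the optical axis (not along the pixel's ray), 0 where there is no reading.
- camera_params(name): a dict with "intrinsics" (3x3 intrinsics, pixels), "xyz" and "attitude" of the camera in the world. Camera axes: x right, y down, z forward; pixel columns grow to the right and rows downward; lengths in m; the calibration is good to about 2 mm. A picture is of the moment at which its call begins: read the wrist's pose just before it. camera_params takes no time and is no camera call; for the wrist camera it gives the pose at the moment of the call.
- hand_in(): hands the job in, once; it reports no verdict.
The state is a dict: "time": time; "joint_pos": joint angles; "qd": joint speeds; "joint_efforts": joint torques, N m; "tcp_pos": TCP position; "eef_rot": TCP orientation; "contact_force": force on the tool from outside, world axes, zero at the start; "moment": the same for the moment, N m; "finger_gap": opening from 0.0 (shut) to 1.0 (fully open).
Only numpy, scipy, OpenCV 4.12 (cv2) and the standard library are available. Lean on these libraries where they do the work, as an engineer would, in place of code of your own. Each camera call takes 0.05 s, during which the arm holds its last target. There are 200 camera calls.

TASK

First slide the black grip on the green gearbox along its track until the aluminium shutter is fully open (grip level with the yellow marks) and the splined socket lies bare. Then take the brass gear from its wooden stand, turn it until its cross-shaped stem meshes with the socket, and push it fully home against the ejector spring. Do not let go: finish with the gripper still holding the gear pressed down, flush on the socket, and leave the white gear and the other things on the bench where they are.

Things in the scene. Friction and masses are not known exactly. Their poses are not given: they have to be found in the camera images.
- gearbox: Green gearbox, fixed, 104 x 195 mm, 70 mm high, on a base plate 128 x 219 x 10 mm. Origin on the bench right under the vertical spindle axis; z up; y points along the shutter track in the opening direction. Housing spans x -52 to 52 (a motor stub to 102), y -55 to 140 mm. Two rails 11 mm high stand on its top at x = +-28 mm, y = 40 to 132 mm.
- shutter (a joint): Travel of the aluminium shutter along the gearbox's +y (m): 0 shut over the socket, 0.070 at the stop, fully open (grip between two yellow marks). Stays where left, 1.5 N of friction. Starts at 0 to 0.020. Plate 48 mm wide, 6 mm thick, top 79 mm above the bench, from 66 mm on the socket side of the grip's centre to 20 mm beyond; open, it clears the seated gear.
- shutter_grip (a point): Centre of the top of the shutter's black grip, 111 mm above the bench: a square post 18 x 18 mm, sides parallel to the gearbox's x and y, 32 mm tall above the plate. 40 mm from the spindle axis along the gearbox's y when shut, 110 mm when fully open.
- spindle_mouth (a point): Centre of the splined socket's mouth: steel, 49 mm across, top face 71 mm above the bench (1 mm proud of the housing). Its cross-shaped opening, two slots 10.4 mm wide and 41 mm long, lies along the point's x and y, which turn with the spindle (z up). The gear fits at any quarter turn; deeper than the stem. The spindle turns stiffly (0.3 N m of friction) and stays at its angle.
- spindle (a joint): Angle of the spindle about z (rad) relative to the gearbox: 0 = slots along the gearbox's x and y. Starts anywhere between -0.75 and 0.75.
- ejector (a joint): Travel (m) of the red spring-loaded ejector pin, 10 mm in diameter, in the middle of the socket, top 16 mm below the mouth at rest: 0 at rest, 0.014 pushed down with the gear fully home. It pushes up with 5 N at rest, 10 N at 0.014, more than the gear's weight: the gear rises if it is not kept pressed.
- gear: Brass gear, loose, about 0.28 kg. Origin: centre of its toothed disc's underside, z up. Disc 68 mm across, 12 mm thick; on it a square hub 26 x 26, 34 mm high (top 46 mm above origin), to grip; below, a cross-shaped stem 30 mm long, blades 8 x 28 mm (5.5 x 25 at the tip). Blades and hub sides lie along its x and y. Starts resting on its stand, stem in the hole, at any angle.
- stand_a: Dark wooden ring under the brass gear, fixed, 60 mm in diameter, 40 mm high, 35 mm hole. Origin at the centre of its underside.
- spare: White plastic gear like the brass one but with a round hub 24 mm in diameter, on a second stand like the first: not needed, leave it. Origin at the centre of its disc's underside.
- canister: Steel screw-top canister, 88 mm in diameter, 107 mm high, loose. Origin at the centre of its underside.
- level: Blue spirit level, 24 x 240 x 48 mm, long side along its y, loose. Origin at the centre of its underside.
- gauge: Wooden marking gauge, dark block 36 x 66 x 44 mm with a light beam 210 mm long along its x, loose. Origin at the centre of the block's underside.
- pliers: Red-handled pliers, about 185 mm long along their x, 55 mm wide, lying flat, loose. Origin near the pivot, at bench height.
There are look-alikes about, which are no part of the job. Of the things that look like the gear, the smaller one is meant. Leave any pink look-alike of the stand_a alone.

How it is judged:
On the way, in this order (a step that is already met when the one before it is completed fails the run):
1. the shutter is fully open (0.060 m or more) while the brass gear still sits in its stand (value of joint shutter above 0.06 m and z of gear in the frame of stand_a below 0.055 m and horizontal distance between gear and stand_a below 0.012 m), for 0.2 s.
2. the brass gear is lifted clear of its stand, held by the fingers (z of gear in the frame of stand_a above 0.075 m and contact force between the fingers and gear above 1 N), for 0.1 s.
At the end, for the whole second after the job is handed in: Finishing while holding: shutter open 60 mm or more; brass gear home (underside within 3 mm of the socket's top, centred within 4 mm, upright within 0.08 rad); ejector pushed down 10.5 mm or more; fingers still press on the gear (over 2 N) (value of joint shutter above 0.06 m and z of gear in the frame of spindle_mouth between -0.004 and 0.003 m and horizontal distance between gear and spindle_mouth below 0.004 m and angle between the z axis of gear and the z axis of spindle_mouth, either way round below 0.08 rad and value of joint ejector above 0.0105 m and contact force between the fingers and gear above 2 N); the arm keeps its last pose, push and grip.
It fails at once if the white gear or another loose thing on the bench is moved more than 30 mm (distance of any of canister, level, gauge, pliers, spare from where it was at the start of the episode above 0.03 m).
It also fails if it takes over 58 s, if anything falls off the work surface, if the arm or the gripper's body presses on something with over 40 N, if the wrist force passes 120 N, or if a joint passes its speed limit or range.

## Working session

There is one attempt and no reset: what is moved stays moved. The work goes in short steps, Python scripts to look and compute and a shell command to move; the robot and the scene stay as the last step left them, time stands still between calls to the robot, and variables do not carry over. Pictures are saved under pics/ and viewed, about 8 in all and at most 12, crops included, and the job is handed in when it is done.

```bash
mkdir -p pics; ls
cat > h.py <<'E'
from rig import *
import numpy as np, cv2
from scipy.spatial.transform import Rotation as R
def cam(n):
    p=camera_params(n); K=np.array(p['intrinsics']); a=np.array(p['attitude'])
    M=a if a.shape==(3,3) else R.from_quat(a).as_matrix()
    return K,M,np.array(p['xyz'])
def ray(c,uv,z):
    K,M,t=c; d=M@np.linalg.inv(K)@np.array([uv[0],uv[1],1.]); return t+d*(z-t[2])/d[2]
def cloud(c,D):
    K,M,t=c; v,u=np.indices(D.shape); P=np.stack([(u-K[0,2])/K[0,0]*D,(v-K[1,2])/K[1,1]*D,D],-1); return P@M.T+t
def save(n,im): cv2.imwrite('pics/'+n,im[...,::-1])
E
python3 - <<'E'
from h import *
for n in ['top','scene']:
    p=camera_params(n);print(p)
    c=cam(n);im,D=read_camera(n);np.savez(n+'.npz',im=im,D=D);save(n+'0.png',im)
print(state())
E
```

```text
pics
{'intrinsics': array([[479.82269716,   0.        , 318.10132599],
       [  0.        , 479.82269716, 235.14604419],
       [  0.        ,   0.        ,   1.        ]]), 'xyz': array([ 0.43261722, -0.00515924,  1.21637081]), 'attitude': array([ 0.70866928, -0.70451188,  0.03303232, -0.01896616])}
{'intrinsics': array([[622.76840711,   0.        , 319.14019161],
       [  0.        , 622.76840711, 246.07059368],
       [  0.        ,   0.        ,   1.        ]]), 'xyz': array([ 0.99827922, -0.74967895,  1.09011746]), 'attitude': array([ 0.89716522,  0.26871187, -0.09444125, -0.33759346])}
{'time': 0.1, 'joint_pos': array([ 1.16219408e+00,  4.86991826e-02,  9.77294458e-02,  1.62200536e+00,
       -5.21171941e-05,  1.44299149e+00]), 'qd': array([ 0.00096893, -0.00339828,  0.00336124,  0.00026274, -0.00044141,
       -0.00037265]), 'joint_efforts': array([ 3.29208742e-03, -3.39852655e+01,  3.20934927e+01,  1.57488295e-02,
        1.58167345e-04, -1.89952321e-08]), 'tcp_pos': array([0.14529342, 0.50390734, 0.23020996]), 'eef_rot': array([ 0.70089629, -0.09913733,  0.0987646 , -0.69940098]), 'contact_force': array([ 0.35963463, -0.01017768, -0.57131313]), 'moment': array([-0.03467373,  0.01075262,  0.03524315]), 'finger_gap': 0.9987184373230431}
```

View pics/top0.png

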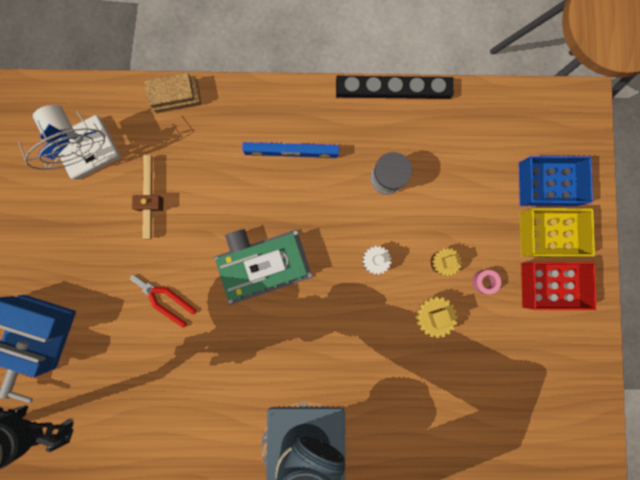

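View pics/scene0.png

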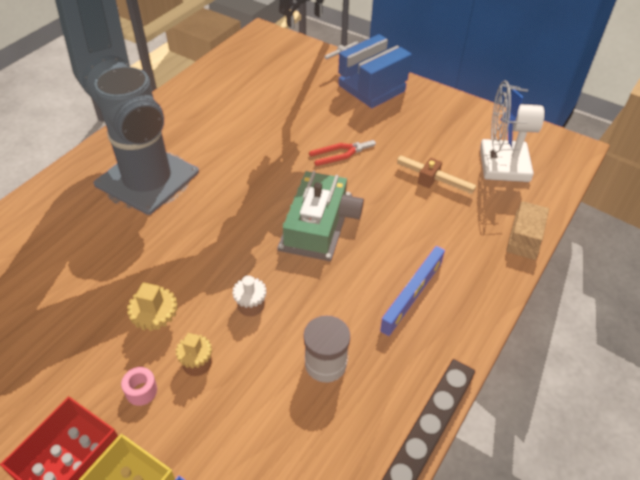

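The top view has two brass gears: a small one at (446,262) and a large one at (437,317). The pink ring at (487,281) is a decoy stand, the white gear is at (377,260), and the gearbox at (263,267) opens towards image-left. The task means the smaller gear, so (446,262); I'll confirm it in a crop.

Run:
```python
from h import *
f=np.load('top.npz');im,D=f['im'],f['D'];c=cam('top');P=cloud(c,D);Z=P[...,2]
a=cv2.resize(im[225:310,205:325],None,fx=5,fy=5,interpolation=cv2.INTER_CUBIC)
b=cv2.resize(im[235:345,410:480],None,fx=4,fy=4,interpolation=cv2.INTER_CUBIC)
o=np.zeros((440,600+200,3),np.uint8);o[:425,:600]=a[:425,:600];o[:440,600:]=b[:440,40:240];save('crop1.png',o)
hsv=cv2.cvtColor(im,cv2.COLOR_RGB2HSV)
uu=np.indices(Z.shape)[1];vv=np.indices(Z.shape)[0]
def box(u0,u1,v0,v1):return (uu>u0)&(uu<u1)&(vv>v0)&(vv<v1)
g=(hsv[...,0]>40)&(hsv[...,0]<90)&(hsv[...,1]>80)&box(205,325,225,310)&(Z>0.06)&(Z<.08)
print('green',g.sum(),np.median(Z[g]))
print(cv2.minAreaRect((P[g][:,:2]*1000).astype(np.float32)))
m=box(205,325,225,310)&(Z>0.085); print('above',m.sum(),P[m].mean(0) if m.any() else 0)
for n,bx in dict(small=box(425,467,240,285),big=box(412,462,290,345),white=box(355,398,240,280)).items():
    for lo,hi in((.04,.075),(.075,.15)):
        m=bx&(Z>lo)&(Z<hi)
        if m.sum()>4:
            r=cv2.minAreaRect((P[m][:,:2]*1000).astype(np.float32));print(n,lo,m.sum(),np.median(Z[m]).round(4),np.round(r[0],1),np.round(r[1],1),r[2])
```

```text
green 2158 0.06932739050158998
((440.41070556640625, 107.34387969970703), (107.90237426757812, 193.98626708984375), 18.221284866333008)
above 118 [0.43495124 0.07326739 0.53035661]
small 0.04 459 0.0519 [ 454.9 -342.4] [67.4 65.5] 23.48753547668457
small 0.075 133 0.0857 [ 455.2 -342.9] [25.9 27. ] 16.860523223876953
big 0.04 915 0.0597 [ 322.7 -314.6] [96.3 95.3] 77.75769805908203
big 0.075 330 0.1071 [ 322.5 -313.5] [37.2 37.4] 18.24485969543457
white 0.04 483 0.0521 [ 459.3 -171. ] [66.  65.4] 75.94171905517578
white 0.075 82 0.0859 [ 459.  -171.7] [22.  21.8] 25.46932029724121
```

View pics/crop1.png

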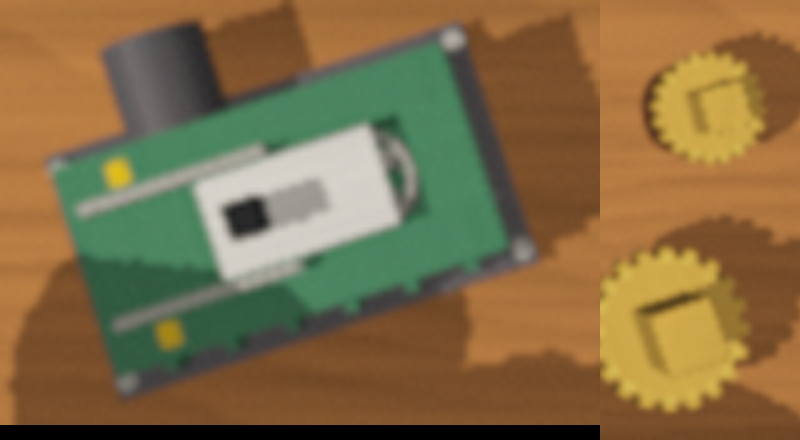

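The smaller brass gear at (446,262) has a measured disc of 67 mm and a 26 mm hub, which matches the 68 mm part. The other one is about 96 mm, so the small one is the target. Next I'll compute the grip, track direction and tool yaw.

Run:
```python
from h import *
c=cam('top');px=lambda x,y:(205+(x-2)/5,225+(y-2)/5)
g=ray(c,px(247,216),.111)[:2]*1000
m1=ray(c,px(118,173),.071)[:2]*1000;m2=ray(c,px(170,334),.071)[:2]*1000
th=np.radians(18.2);x=np.array([np.cos(th),np.sin(th)]);y=np.array([-x[1],x[0]])
d=m1-m2;print('marks',m1,m2,'ang',np.degrees(np.arctan2(d[1],d[0])))
ctr=np.array([440.4,107.3]);sp=ctr-42.5*y
print('grip',g,'spindle',sp,'grip rel',(g-sp)@x,(g-sp)@y,'marks rel',((m1+m2)/2-sp)@x,((m1+m2)/2-sp)@y)
M=R.from_quat(state()['eef_rot']).as_matrix();print('jaw ang',np.degrees(np.arctan2(M[1,2],M[0,2])),M[:,1])
```

```text
marks [458.36668175 185.62901824] [382.41052255 159.67850818] ang 18.862792067140088
grip [438.10188884 119.65247346] spindle [453.67423404  66.92618781] grip rel 1.6749674160890822 54.952284918844555 marks rel 1.4019936355749403 110.83450683137985
jaw ang 73.91151108946413 [-8.17855133e-04 -2.02010951e-03 -9.99997625e-01]
```

```bash
python3 -m jog '[0,32,-42,-8,0.48, 0,33,-43,-8,0.48, 0,32,-43,-8,0.48, 0,33,-43,-8,0.48, 0,32,-42,-8,0.48, 0,33,-43,-8,0.48, 0,32,-43,-8,0.48, 0,33,-43,-8,0.48, 0,33,-42,-8,0.48, 0,0,0,0,0]'
python3 - <<'E'
from h import *
s=state();M=R.from_quat(s['eef_rot']).as_matrix();print(s['tcp_pos'],np.degrees(np.arctan2(M[1,2],M[0,2])))
c=cam('wrist');im,D=read_camera('wrist');save('w1.png',im);np.savez('w1.npz',im=im,D=D,M=c[1],t=c[2],K=c[0])
E
```

```text
time: 1.35
tcp_pos: [0.4393, 0.1175, 0.1577]
eef_rot: [0.699, 0.111, -0.112, -0.698]
contact_force: [-0.8, 0.6, -0.2]
finger_gap: 1.0
[0.43927951 0.11753363 0.15773879] 108.13227566276146
```

View pics/w1.png

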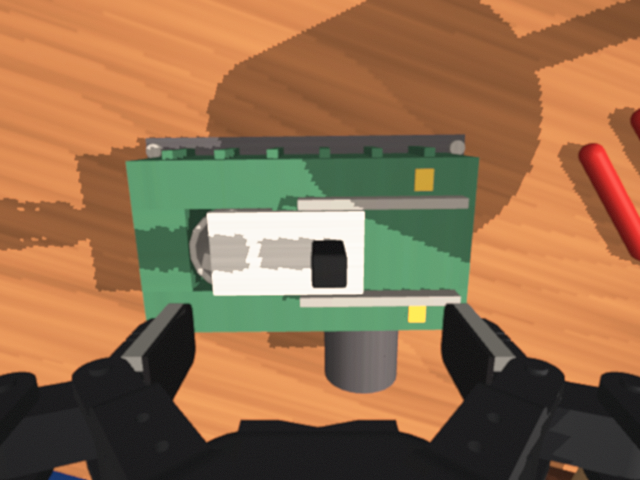

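The wrist view shows the grip at (329,265), with the housing edges parallel to the jaw line. Both yellow marks are on the right, at (424,180) and (417,313). I'll take the grip's exact position from depth.

Run:
```python
from h import *
f=np.load('w1.npz');im,D=f['im'],f['D'];c=(f['K'],f['M'],f['t']);P=cloud(c,D)*1000
m=np.zeros(D.shape,bool);m[220:300,295:365]=1;m&=(P[...,2]>105)&(P[...,2]<118)
v,u=np.nonzero(m);print('grip top',m.sum(),u.min(),u.max(),v.min(),v.max(),cv2.minAreaRect(P[m][:,:2].astype(np.float32)),np.median(P[m][:,2]))
hsv=cv2.cvtColor(im,cv2.COLOR_RGB2HSV)
g=(hsv[...,0]>40)&(hsv[...,0]<90)&(hsv[...,1]>80)&(P[...,2]>64)&(P[...,2]<75)
print(cv2.minAreaRect(P[g][:,:2].astype(np.float32)))
```

```text
grip top 1332 310 346 251 288 ((439.156494140625, 122.29409790039062), (18.198963165283203, 17.767988204956055), 17.78614044189453) 111.50627262078225
((444.0100402832031, 109.74737548828125), (104.24185943603516, 194.75131225585938), 18.761777877807617)
```

```bash
python3 -m jog '[0,0,5,-34,0, 0,0,0,-34,0, 0.6,0,0,0,0, 1,0,0,0,0, 1,0,0,0,0, 1,0,0,0,0, 1,0,0,0,0, 1,0,0,0,0]'
```

```text
time: 2.4
tcp_pos: [0.4398, 0.1255, 0.0933]
eef_rot: [0.698, 0.115, -0.112, -0.698]
contact_force: [-0.5, -0.6, 6.3]
finger_gap: 0.193
```

```bash
python3 -m jog '[1,-3,9,2,0, 1,-5,15,0,0, 1,-5,15,0,0, 1,-4,12,0,0, 1,0,0,0,0, 1,0,0,0,0]'; python3 -c "
from h import *
im,D=read_camera('wrist');save('w2.png',im)"
```

```text
time: 3.15
tcp_pos: [0.423, 0.1748, 0.0934]
eef_rot: [0.7, 0.114, -0.112, -0.696]
contact_force: [7.1, -6.9, -3.3]
finger_gap: 0.188
```

View pics/w2.png

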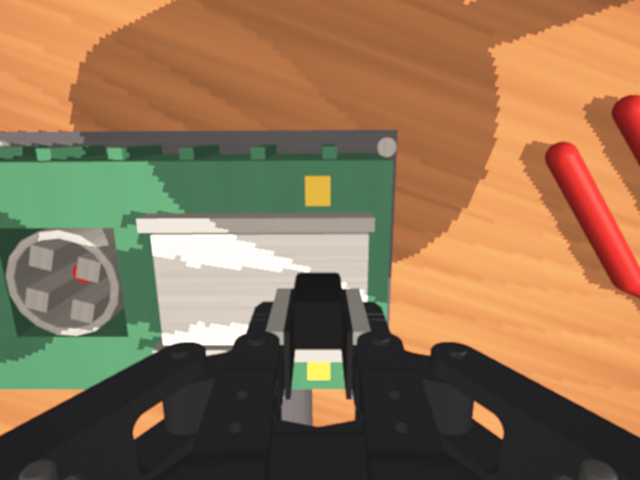

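The wrist view shows the grip at (318,285) in line with both yellow marks at (318,190) and (318,371), so the shutter is open. The bare socket is at (62,282). I'll release, rise and look at the socket from above.

```bash
python3 -m jog '[0,0,0,0,0, 0,0,0,0,0, 0,0,0,0,0, 0,0,0,0,0, 0,0,0,40,0, 0,0,0,50,0, 0,17,-53,0,0, 0,17,-53,0,0, 0,0,0,0,0]'
python3 - <<'E'
from h import *
c=cam('wrist');im,D=read_camera('wrist');save('w3.png',im);np.savez('w3.npz',im=im,D=D,M=c[1],t=c[2],K=c[0])
P=cloud(c,D)*1000
m=(abs(P[...,2]-71.3)<4)
hsv=cv2.cvtColor(im,cv2.COLOR_RGB2HSV)
g=(hsv[...,0]>40)&(hsv[...,0]<90)&(hsv[...,1]>80)&(P[...,2]>64)&(P[...,2]<75)
print('green',cv2.minAreaRect(P[g][:,:2].astype(np.float32)))
# rectified plan view at z=71, 0.25mm/px, centred (457,69)
K,M,t=c;s=0.25;n=320
X,Y=np.meshgrid(457-40+np.arange(n)*s,69-40+np.arange(n)*s)
W=np.stack([X,Y,np.full_like(X,71.)],-1)/1000
q=(W-t)@M;u=(q[...,0]/q[...,2]*K[0,0]+K[0,2]).astype(np.float32);v=(q[...,1]/q[...,2]*K[1,1]+K[1,2]).astype(np.float32)
r=cv2.remap(im,u,v,cv2.INTER_LINEAR);h=cv2.remap((P[...,2]).astype(np.float32),u,v,cv2.INTER_NEAREST)
hh=np.clip((h-40)*7,0,255).astype(np.uint8)
save('rect.png',np.hstack([cv2.resize(r,(400,400)),cv2.resize(cv2.cvtColor(hh,cv2.COLOR_GRAY2RGB),(400,400))]));np.savez('rect.npz',r=r,h=h)
E
```

```text
time: 4.32
tcp_pos: [0.4563, 0.0676, 0.1834]
eef_rot: [0.699, 0.112, -0.111, -0.698]
contact_force: [0.5, 0.7, -0.1]
finger_gap: 0.999
green ((443.9297790527344, 110.01747131347656), (104.2056655883789, 194.29782104492188), 18.772613525390625)
```

View pics/rect.png

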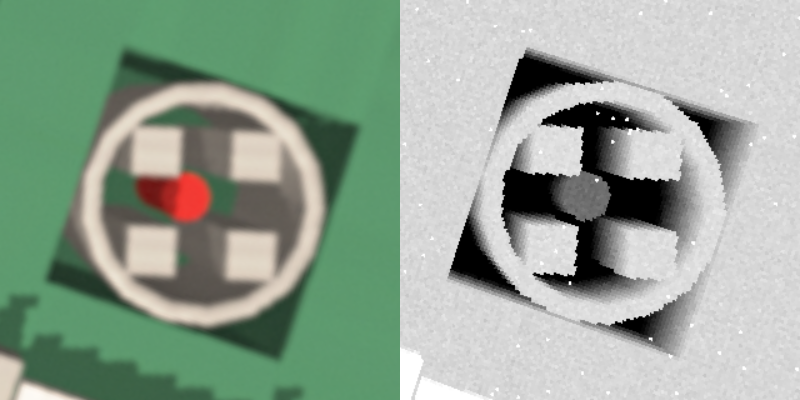

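The rectified plan view (image right = world X, down = world Y) shows the ring centred near (204,203), with four posts near (157,152), (256,156), (152,251) and (251,256). That puts the slots about 2.5° off the world axes. I'll refine this numerically.

Run:
```python
from h import *
f=np.load('rect.npz');r=f['r'];g=cv2.cvtColor(r,cv2.COLOR_RGB2HSV)
m=((g[...,2]>165)&(g[...,1]<60)).astype(np.uint8)
cs,_=cv2.findContours(m,cv2.RETR_CCOMP,cv2.CHAIN_APPROX_NONE)
pts=[]
w=lambda p:np.round([417+p[0]*.25,29+p[1]*.25],2)
for k in cs:
    a=cv2.contourArea(k)
    if 800<a<3000:
        q=cv2.minAreaRect(k);M=cv2.moments(k);p=w((M['m10']/a,M['m01']/a));pts.append(p);print('sq',a,p,np.round(q[1],1),q[2])
    elif a>20000:
        e=cv2.fitEllipse(k);print('ring',a,w(e[0]),np.array(e[1])*.25)
pts=np.array(pts)
if len(pts)==4:
    print('ctr',pts.mean(0));d=pts-pts.mean(0);an=np.degrees(np.arctan2(d[:,1],d[:,0]));print(((an-45+45)%90)-45)
```

```text
sq 801.0 [421.24 105.84] [35. 62.] 90.0
ring 28756.5 [457.28  69.76] [47.677742   48.00677109]
```

Run:
```python
from h import *
f=np.load('rect.npz');r=f['r'];g=cv2.cvtColor(r,cv2.COLOR_RGB2HSV)
print(g[122,125],g[150,170])
V=g[...,2].copy();mask=np.zeros(V.shape,np.uint8);cv2.circle(mask,(161,163),76,255,-1)
m=((V>170)&(g[...,1]<90)&(mask>0)).astype(np.uint8)
n,l,s,ce=cv2.connectedComponentsWithStats(m)
pts=[]
for i in range(1,n):
    if 700<s[i,4]<2500:
        q=cv2.minAreaRect(np.argwhere(l==i)[:,::-1].astype(np.float32));print(s[i,4],q);pts.append(ce[i]*.25+[417,29])
pts=np.array(pts);print(pts,pts.mean(0));d=pts-pts.mean(0);an=np.degrees(np.arctan2(d[:,1],d[:,0]));print(an%90-45)
```

```text
[ 19  31 224] [56 72 99]
1433 ((124.5, 121.5), (39.0, 39.0), 90.0)
1414 ((205.0, 125.0), (38.0, 40.0), 90.0)
1430 ((120.51231384277344, 200.27847290039062), (38.662601470947266, 38.21884536743164), 3.1798300743103027)
1395 ((200.23483276367188, 204.53866577148438), (38.578182220458984, 38.367950439453125), 3.012787342071533)
[[448.30879274  59.3602582 ]
 [468.00813296  60.44077086]
 [447.22884615  78.98601399]
 [466.8937276   79.93960573]] [457.60987486  69.6816622 ]
[2.97656143 3.37263202 3.13062986 2.85363411]
```

```bash
python3 -m jog '[0,0,-58,0,0, 0,0,-59,0,0, 0,0,-59,0,0, 0,0,-59,0,0, 0,0,-59,0,0, 0,0,-59,0,0, 0,0,-58,0,0, 0,0,0,0,0, 0,0,0,0,0]'
python3 - <<'E'
from h import *
s=state();M=R.from_quat(s['eef_rot']).as_matrix();print(s['joint_pos'].round(2),np.degrees(np.arctan2(M[1,2],M[0,2])))
c=cam('wrist');im,D=read_camera('wrist');save('w4.png',im);P=cloud(c,D)*1000
K,Mc,t=c
X,Y=np.meshgrid(455-40+np.arange(320)*.25,-343-40+np.arange(320)*.25)
for z,n in((86,'hub'),(52,'disc')):
    m=(abs(P[...,2]-z)<5)&(abs(P[...,0]-455)<50)&(abs(P[...,1]+343)<50)
    q=cv2.minAreaRect(P[m][:,:2].astype(np.float32));print(n,m.sum(),np.median(P[m][:,2]),q)
E
```

```text
time: 5.5
tcp_pos: [0.4558, -0.3391, 0.1829]
eef_rot: [-0.697, -0.114, 0.114, 0.699]
contact_force: [0.4, 0.8, -1.3]
finger_gap: 0.999
[-0.76  0.16  0.12  1.54  0.   -1.08] 108.52578019547887
hub 1821 86.68824952163357 ((458.1570129394531, -342.16802978515625), (26.533231735229492, 25.9787540435791), 16.31839370727539)
disc 4842 52.77224339700007 ((458.200439453125, -342.17559814453125), (67.82624816894531, 67.40548706054688), 43.60993194580078)
```

View pics/w4.png

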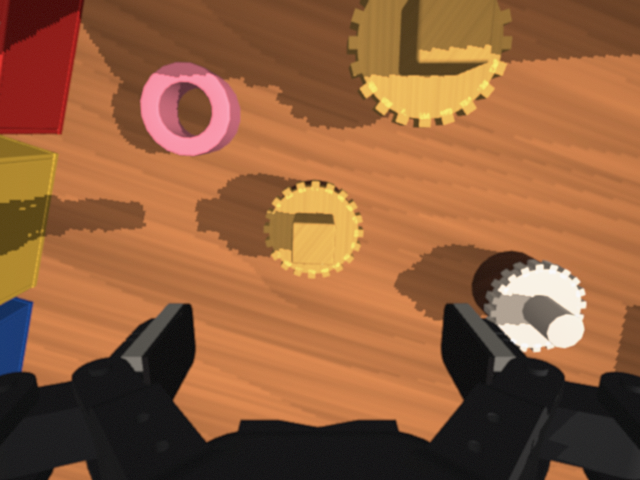

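The wrist view shows the small brass gear at (314,228) with its square hub top at (314,243). The white gear at (537,305), pink ring at (190,108) and big gear at (430,60) are all clear of the jaws. Descending to grip.

```bash
python3 -m jog '[0,3,-1,-40,-0.28, 0,0,0,-45,0, 0,0,0,-40,0, 0,0,0,0,0, 0.5,0,0,0,0, 1,0,0,0,0, 1,0,0,0,0, 1,0,0,0,0, 1,0,0,0,0, 1,0,0,0,0]'
```

```text
time: 6.8
tcp_pos: [0.4596, -0.3424, 0.0604]
eef_rot: [0.701, 0.101, -0.099, -0.699]
contact_force: [0.4, 0.8, 6.3]
finger_gap: 0.291
```

```bash
python3 -m jog '[1,0,0,20,0, 1,0,0,40,0, 1,0,0,40,0, 1,0,0,30,0, 1,0,0,0,0, 1,0,0,0,0]'
python3 - <<'E'
from h import *
s=state();M=R.from_quat(s['eef_rot']).as_matrix();print(s['tcp_pos'],np.degrees(np.arctan2(M[1,2],M[0,2])),M[:,1])
c=cam('wrist');im,D=read_camera('wrist');save('w5.png',im);P=cloud(c,D)*1000
np.savez('w5.npz',im=im,P=P)
T=s['tcp_pos']*1000
m=(abs(P[...,2]-T[2])<30)&(np.hypot(P[...,0]-T[0],P[...,1]-T[1])<45)
print(m.sum(),np.histogram(P[m][:,2]-T[2],12))
E
```

```text
time: 7.55
tcp_pos: [0.4577, -0.341, 0.186]
eef_rot: [-0.699, -0.099, 0.101, 0.701]
contact_force: [1.2, 0.2, -4.0]
finger_gap: 0.292
[ 0.45774806 -0.34099457  0.1859935 ] 106.22553962266791 [-0.00255601  0.00230931 -0.99999407]
20149 (array([ 292,  473, 3321, 5693,  251,  282,  459,  609,  684,  742, 2041,
       5302]), array([-20.53094267, -16.32069215, -12.11044162,  -7.90019109,
        -3.68994057,   0.52030996,   4.73056048,   8.94081101,
        13.15106153,  17.36131206,  21.57156258,  25.78181311,
        29.99206363]))
```

View pics/w5.png

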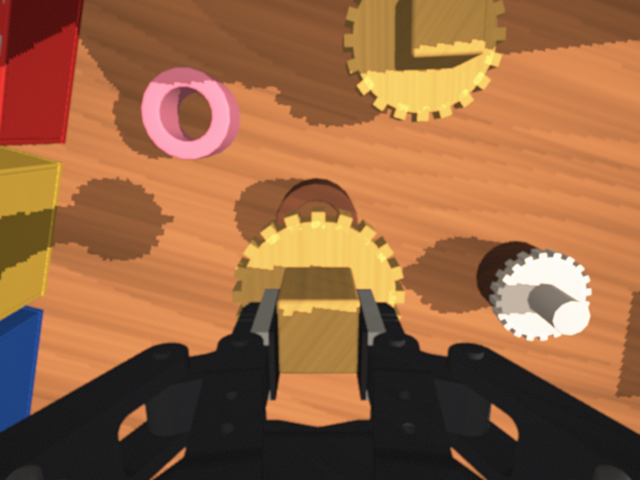

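The gear is held square between the pads (hub top at about (318,340)), its stand at (315,200) is empty, and the white gear hasn't moved. I'll measure the gear in the hand.

Run:
```python
from h import *
f=np.load('w5.npz');im,P=f['im'],f['P'];g=cv2.cvtColor(im,cv2.COLOR_RGB2HSV)
T=np.array([457.75,-340.99,185.99])
br=(g[...,0]>15)&(g[...,0]<32)&(g[...,1]>110)&(np.hypot(P[...,0]-T[0],P[...,1]-T[1])<45)
h=br&(P[...,2]>T[2]+18)&(P[...,2]<T[2]+35)
d=br&(P[...,2]>T[2]-16)&(P[...,2]<T[2]-1)
for n,m in(('hub',h),('disc',d)):
    z=np.median(P[m][:,2]);mm=m&(abs(P[...,2]-z)<2.5);Q=P[mm]
    A=np.c_[Q[:,:2]-T[:2],np.ones(len(Q))];co=np.linalg.lstsq(A,Q[:,2],rcond=None)[0]
    q=cv2.minAreaRect(Q[:,:2].astype(np.float32));print(n,mm.sum(),z-T[2],'slope',co[:2],'rect',np.array(q[0])-T[:2],q[1],q[2])
    if n=='disc':
        H=cv2.convexHull(((Q[:,:2]-T[:2])).astype(np.float32))[:,0]
        H=H[np.hypot(*H.T)>28]
        from scipy.optimize import least_squares
        # fixed radius 34 outer circle over hull points
        r=least_squares(lambda p:np.hypot(H[:,0]-p[0],H[:,1]-p[1])-33.8,[0,0],loss='soft_l1');print('circ',r.x,r.cost,len(H))
```

```text
hub 6119 26.189428381901962 slope [0.009565   0.00734635] rect [-1.33920288 -1.029104  ] (26.49072265625, 26.42671775817871) 15.140986442565918
disc 8677 -7.699221138556425 slope [-0.00095663  0.00256796] rect [-13.06707764  -4.25334717] (43.50297546386719, 67.81871032714844) 16.7059268951416
circ [-1.46348784 -0.86708142] 0.30300259123775586 40
```

```bash
python3 -m jog '[1,1,40,0,0, 1,0,56,0,-0.27, 1,0,58,0,-0.27, 1,0,58,0,-0.27, 1,0,58,0,-0.27, 1,0,56,0,-0.28, 1,0,50,0,-0.28, 1,0,36,0,0, 1,0,0,0,0, 1,0,0,0,0]'
python3 - <<'E'
from h import *
s=state();M=R.from_quat(s['eef_rot']).as_matrix();print(s['tcp_pos'],np.degrees(np.arctan2(M[1,2],M[0,2])),M[:,1])
E
```

```text
time: 8.85
tcp_pos: [0.4586, 0.0701, 0.1866]
eef_rot: [0.707, 0.018, -0.02, -0.707]
contact_force: [-0.2, -0.0, -4.1]
finger_gap: 0.296
[0.45855201 0.07013733 0.18659127] 93.13231846181979 [-3.09057020e-03 -7.90404098e-04 -9.99994912e-01]
```

```bash
python3 -m jog '[1,0.5,0,-30,0, 1,0,0,-30,0, 1,0,0,0,0, 1,0,0,0,0]'; python3 -m jog '[1,0,0,-4,0, 1,0,0,-4,0, 1,0,0,-4,0, 1,0,0,0,0]'
```

```text
time: 9.35
tcp_pos: [0.4603, 0.0696, 0.1289]
eef_rot: [0.707, 0.019, -0.018, -0.707]
contact_force: [0.6, 0.6, -3.0]
finger_gap: 0.291
time: 9.85
tcp_pos: [0.4596, 0.0705, 0.1159]
eef_rot: [0.707, 0.019, -0.02, -0.707]
contact_force: [0.0, -0.2, -3.7]
finger_gap: 0.296
```

The stem tip is about 5 mm into the mouth with no contact force. Continuing down.

```bash
python3 -m jog '[1,0,0,-4,0, 1,0,0,-4,0, 1,0,0,0,0]'; python3 -m jog '[1,0,0,-4,0, 1,0,0,-4,0, 1,0,0,-4,0, 1,0,0,-3,0, 1,0,0,0,0, 1,0,0,0,0]'
```

```text
time: 10.22
tcp_pos: [0.4596, 0.0704, 0.1075]
eef_rot: [0.707, 0.019, -0.02, -0.707]
contact_force: [-0.3, -0.1, -3.5]
finger_gap: 0.29
time: 10.98
tcp_pos: [0.46, 0.0704, 0.0946]
eef_rot: [0.707, 0.019, -0.019, -0.707]
contact_force: [-3.9, 0.6, 5.9]
finger_gap: 0.295
```

```bash
python3 -m jog '[1,0,0,-3,0, 1,0,0,-3,0, 1,0,0,0,0, 1,0,0,0,0]'
```

```text
time: 11.48
tcp_pos: [0.46, 0.0705, 0.0914]
eef_rot: [0.707, 0.02, -0.019, -0.707]
contact_force: [-10.2, -0.1, 17.8]
finger_gap: 0.293
```

```bash
python3 -m jog '[1,-1,0,-2,0, 1,0,0,-2,0, 1,0,0,0,0, 1,0,0,0,0]'
python3 - <<'E'
from h import *
s=state();M=R.from_quat(s['eef_rot']).as_matrix();T=s['tcp_pos']*1000;print(T,M[:,1])
c=cam('wrist');im,D=read_camera('wrist');save('w6.png',im);P=cloud(c,D)*1000
g=cv2.cvtColor(im,cv2.COLOR_RGB2HSV)
br=(g[...,0]>15)&(g[...,0]<32)&(g[...,1]>110)&(np.hypot(P[...,0]-T[0],P[...,1]-T[1])<45)
for n,z0 in(('hub',117),('disc',83)):
    m=br&(abs(P[...,2]-z0)<9);z=np.median(P[m][:,2]);m&=abs(P[...,2]-z)<2.5;Q=P[m]
    co=np.linalg.lstsq(np.c_[Q[:,:2]-T[:2],np.ones(len(Q))],Q[:,2],rcond=None)[0]
    q=cv2.minAreaRect(Q[:,:2].astype(np.float32));print(n,m.sum(),z,co[:2],q)
gr=(g[...,0]>40)&(g[...,0]<90)&(g[...,1]>80)&(P[...,2]>60)&(P[...,2]<80)
print('housing top z',np.median(P[gr][:,2]))
b=(P[...,2]>106)&(P[...,2]<116)&(np.hypot(P[...,0]-423,P[...,1]-174)<25);print('grip',b.sum(),cv2.minAreaRect(P[b][:,:2].astype(np.float32)) if b.sum()>5 else '')
E
```

```text
time: 11.98
tcp_pos: [0.4601, 0.0705, 0.0913]
eef_rot: [0.707, 0.021, -0.017, -0.707]
contact_force: [-13.4, -0.6, 32.2]
finger_gap: 0.291
[460.11062567  70.45954337  91.29667031] [ 5.21012421e-03 -4.19958692e-04 -9.99986339e-01]
hub 6122 117.57476503227595 [0.0126411  0.00146081] ((458.44525146484375, 70.364501953125), (26.669723510742188, 26.618898391723633), 2.30582594871521)
disc 8774 83.69132056578418 [-0.00047064 -0.00017766] ((446.5113525390625, 69.69062805175781), (44.046695709228516, 68.03141784667969), 2.6489384174346924)
housing top z 70.70762008131906
grip 1256 ((423.6581115722656, 166.0090789794922), (18.95462417602539, 8.083291053771973), 3.070833206176758)
```

View pics/w6.png

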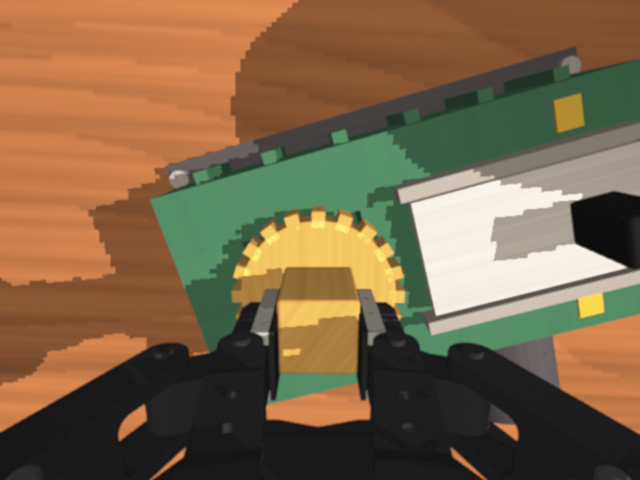

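Run:
```python
from h import *
c=cam('wrist');im,D=read_camera('wrist');P=cloud(c,D)*1000
y=np.array([-.316,.949]);sp=np.array([457.5,69.7])
rel=P[...,:2]-sp;a=rel@y;b=rel@np.array([.949,.316])
m=(abs(P[...,2]-79.5)<2)&(abs(b)<15)&(a>38)&(a<90)
print('plate near edge y (open=44):',np.percentile(a[m],1),m.sum())
print({k:np.round(v,3) for k,v in state().items() if k in('time','tcp_pos','contact_force','finger_gap')})
if m.sum()>100 and np.percentile(a[m],1)<47 and np.percentile(a[m],1)>38.5: print(hand_in())
```

```text
plate near edge y (open=44): 43.93639182768389 8757
{'time': np.float64(12.075), 'tcp_pos': array([0.46 , 0.07 , 0.091]), 'contact_force': array([-13.927,  -0.239,  32.787]), 'finger_gap': np.float64(0.29)}
the job is handed in; nothing more can be done
None
```

I opened the shutter, then moved the smaller brass gear (68 mm disc) from its stand to the socket. I handed the job in at about 12.1 s with the gripper still holding the gear pressed down; `hand_in()` reported no verdict.

Last checks:
- **Shutter:** the plate's near edge is 43.9 mm from the spindle axis, against 44 mm expected when fully open, so it stands at about 70 mm.
- **Gear seating:** the underside is at about 71.0 mm, flush with the socket. The disc is level. Extra push no longer moved the gear, so it is bottomed and the ejector should be fully down, though I did not measure the ejector directly.
- **Gear position:** the hub centre is about 1 mm from the measured socket centre. The hub angle read 2.3–2.6°, with the slots at 3.1°.
- **Grip and load:** the jaw opening still matches the hub. The tool feels about 33 N upwards and 14 N sideways, so there is a small side load that shifting 1 mm did not remove.
- **Other objects:** I did not re-measure their positions at the end. The white gear had not moved in the picture taken just after the lift, and no move went near the rest.

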